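# Snap the last painted tile into the sign

### The job

Finish the tile sign: take the painted tile that is lying on the wooden offcut, lay it painted side up over the one empty holder on the batten and push it down until it suddenly gives and snaps home under the holder's four clips. Then keep pressing it down firmly on its self-adhesive cushion, without forcing it so hard that the tile could crack, and finish like that, still pressing with the gripper. Leave the other things on the table where they are.

Things in the scene. Friction and masses are not known exactly. Their poses are not given: they have to be found in the camera images.
- tile: Hand-painted tile, a slab 50 mm (its x) by 100 mm (its y) by 8 mm (its z), about 95 g. Origin: centre of its underside, z up out of the painted face. Lies face up, centred, on a fixed wooden offcut 34 mm (x) by 80 mm (y), 20 mm high, so that it overhangs all round and can be pinched across its 50 mm width. May go into the holder either way round.
- cell: The empty grey plastic tile holder, 64 by 116 mm, one of three in a row at 120 mm pitch on a batten; which is empty varies, the others hold tiles. Origin: centre of its underside, on top of the batten, 20 mm above the table. Its y runs along the batten; the tile's 100 mm side goes along it. Floor plate 4 mm thick. End walls 52 mm from centre in y, 15 mm high, with flared lips to 20 mm.
- batten: Wooden batten that carries the holders, 38 mm (x) by 380 mm (y) by 20 mm high, fixed to the table. Origin: centre of its underside. At the middle of each holder's long sides (50 mm clear between the clips in y) nothing is wider than 40 mm in x down to the table, so fingers that pinch the middle of the tile's long edges have room there.
- clip_entry (a point): Centre of the holder's mouth, 21 mm above the holder's origin, axes as the holder. Four sprung clips, 14 mm long in y, at y = +-34 mm: their lead-ins slope from x = +-28 mm (25.5 mm above the holder's origin) in to noses at x = +-23 mm. A centred tile first touches when its underside is here; 2.5 mm further, at up to about 15 to 20 N, the clips have spread and the force drops to a few N.
- pad: Springy self-adhesive rubber cushion, 30 by 64 mm, in the holder's floor. Origin: centre of its top, 9 mm above the holder's origin when free. With the tile's underside here its upper edges pass below the noses (undersides 17 mm above the holder's origin) and the clips spring back over them. It yields 1 mm per 5 N, 4 mm at most; a firm press squashes it 2 to 3 mm (10 to 15 N).
- square_tile: Bystander: a painted tile 100 by 100 by 8 mm lying on the table. Origin at the centre of its underside.
- paint_pot: Bystander: clear plastic pot with white lid, 67 mm across, 42 mm high, standing. Origin at the centre of its underside.
- squeeze_bottle: Bystander: small white nozzle bottle, 44 mm across, 72 mm high, standing. Origin at the centre of its underside.
- fan_brush: Bystander: paint brush about 195 mm long, 8 mm high, lying along its x, bristles to +x. Origin under it, near the middle.
Things that resemble listed ones, but are neither listed nor needed, are in the scene too. Leave any black or blue look-alike of the tile alone.

How it is judged:
On the way, in this order (a step that is already met when the one before it is completed fails the run):
1. the tile is lifted off the offcut (height (world z) of tile above 0.045 m), for 0.1 s.
2. the tile is snapped home in the empty holder, face up, under all four clips (z of tile in the frame of cell between 0.003 and 0.0095 m and horizontal distance between tile and cell below 0.004 m and angle between tile's own z axis and vertical below 0.05 rad and angle between the y axis of tile and the y axis of cell, either way round below 0.06 rad), for 0.2 s.
At the end, for the whole second after the job is handed in: The tile lies face up in the empty holder, snapped under the clips (underside below 8.8 mm over the holder's underside, within 4 mm of centre, level within 0.05 rad, along the holder within 0.06 rad), at rest, and the robot is touching it and pressing it onto the cushion with more than 5 N (z of tile in the frame of cell between 0.003 and 0.0088 m and horizontal distance between tile and cell below 0.004 m and angle between tile's own z axis and vertical below 0.05 rad and angle between the y axis of tile and the y axis of cell, either way round below 0.06 rad and linear speed of tile below 0.02 m/s and contact force between tile and pad above 5 N and contact force between any of the fingers, the arm and tile above 4 N); the arm keeps its last pose, push and grip.
It fails at once if the tile is pressed onto the cushion with more than 50 N, so that it could crack (contact force between tile and pad above 50 N).
It fails at once if a bystander is moved by more than 20 mm (distance of any of square_tile, paint_pot, squeeze_bottle, fan_brush from where it was at the start of the episode above 0.02 m).
It also fails if it takes over 48 s, if anything falls off the work surface, if the arm or the gripper's body presses on something with over 40 N, if the wrist force passes 120 N, or if a joint passes its speed limit or range.

### The arm

A 6-joint arm with a two-finger parallel gripper is mounted at the origin on the work surface. World frame = base frame: x ahead of the robot, y to its left, z up, the work surface at z = 0. Lengths are in m, angles in rad, forces in N, time in s.
With the tool pointing down it reaches from about 0.275 to 0.725 m from the base axis. Payload 5.6 kg.
Tool frame: the origin (TCP) lies midway between the tips of the shut fingers; the grasp point (between the pads) lies 19 mm behind it; z points along the fingers, y is the line along which they close (so a half turn about z gives the same grasp; the last joint's range is limited). The gripper opens to 85 mm and grips with 20 to 120 N. Pads are 22 mm wide; open, the fingers measure 114 mm over their backs; the gripper's body (76 mm by 85 mm) begins 54 mm behind the grasp point. The pads swing forward as they close: fully open they stand 13 mm farther back than shut.
Start: joints at [-1.012, 0.255, 0.108, 0, -1.424, -0.285], TCP at [0.149, -0.53, 0.231] pointing down, gripper open.
Joint ranges: [-2.95, 2.95], [-1.21, 1.97], [-1.09, 1.5], [-2.87, 1.71], [-2.94, -0.07], [-3.05, 3.05]. Speed limits (rad/s): [2.57, 2.57, 3.14, 3.14, 3.14, 3.14].

### API

Orientations are given as a unit quaternion [x, y, z, w].
In Python, from cell import * gives the robot as it stands.
- The arm moves only by the tool carry_out, never from a script. Its argument "deltas" is a list of rows, each an object with "delta_pos": the shift along the tool's x, y, z as a fraction of full scale, a list of three; "yaw": the turn about the tool's z as a fraction of full scale. A call has exactly 5 rows; each row is the pose to reach, as a shift and turn from the pose commanded when the call began, along the tool's axes at that moment; what a row does not reach only later rows make up. Full scale, the value 1, is 0.2 m for a shift and 90 degrees for a turn. A row lasts 1/12 s, in which the tool goes at most 41.7 mm and 7.16 degrees, less where a joint would pass 70% of its speed; a pose out of reach is approached as far as the arm can. A call with a number of a shift or a turn outside -1 to 1 is refused whole. A call with a gripper value outside its range is refused whole. "claw" is the opening, from -1 (shut) to 1 (fully open), so that 0 is half open, set as the call begins (left out, the last holds). The fingers move at their own pace and stop on an object; "squeeze" is the grip in N (left out, the last holds). Time passes only in rows, so rows that repeat a pose let the fingers close, or fill a call up. It gives the time, the measured TCP pose, the force, the opening and the grip force at its end, in the units of the state.
- get_obs(): the state, without advancing time (a new reading comes with each control period).
- get_image(name): name is "side" or "top" or "wrist"; returns a dict with "img" (384x512x3 uint8, red, green, blue), "fx", "fy", "cx", "cy" (pixels), "dist" ([k1, k2, p1, p2, k3] as OpenCV has them; the pictures are not rectified), "world_to_cam" (4x4, takes a point from world to camera coordinates). Camera axes: x right, y up, looking along -z (the intrinsics and any distortion apply to the point x, -y, -z); pixel columns grow to the right and rows downward; lengths in m; the calibration is good to about 2 mm. A picture is of the moment at which its call begins. There is no depth.
- sign_off(): hands the job in; it is judged then, once.
Trained networks look in a picture, given as the dict that the camera call returned (one of the last four; its "shot" number tells which), for a name from the list of things; names that differ only in an ending like _2 or _b are one class to them, and where a whole thing is asked for, a point or a joint stands for the part that bears it (a point fixed in the world has none). Each returns a list of dicts, best first, with "score" (0 to 1); they miss things now and then, are a little off and sometimes report something else, mostly with a low value. They report only what shows in the picture. A call takes as long as a camera call. They do not tell look-alikes from the thing itself.
- search_frame(picture, name): "location" ([x, y, z] in m, in world coordinates, good to about 4 mm: the middle of the surface that is visible of it).
- masks_of(picture, name): "region" (384x512 bool, what is visible of it).
- mark_of(picture, name): "location" ([x, y, z] in m, in world coordinates, good to about 4 mm: a listed point, or the origin of a listed thing).
The state is a dict: "t": time; "qpos": joint angles; "qvel": joint speeds; "joint_torque": joint torques, N m; "position": TCP position; "ee_rot": TCP orientation; "wrist_force": force on the tool from outside, world axes, zero at the start; "wrist_torque": the same for the moment, N m; "opening": opening from 0.0 (shut) to 1.0 (fully open); "finger_force": force on a finger pad.
Only numpy, scipy, OpenCV 4.12 (cv2) and the standard library are available. Lean on these libraries where they do the work, as an engineer would, in place of code of your own. Each camera call takes 0.05 s, during which the arm holds its last target. There are 200 camera calls.

## Working session

There is one attempt and no reset: what is moved stays moved. The work goes in short steps, Python scripts to look and compute and a tool call to move; the robot and the scene stay as the last step left them, time stands still between calls to the robot, and variables do not carry over. Pictures are saved under pics/ and viewed, at most 12 in all, crops included, and the job is handed in when it is done.

Besides the shell and the picture viewer there is one more tool, called after "Emit:" as name([rows], argument=value, ...), one row to a line, values as JSON. carry_out: Moves the arm, as the interface text tells. Its arguments: {"type":"object","properties":{"deltas":{"type":"array"},"claw":{"type":"number"},"squeeze":{"type":"number"}},"required":["deltas"]}

```bash
mkdir -p pics; ls
cat > h.py <<'E'
from cell import *
import numpy as np, cv2
def save(p,n): cv2.imwrite(f'pics/{n}.png',p['img'][:,:,::-1])
E
python3 - <<'E'
from h import *
o=get_obs(); print({k:np.round(v,3).tolist() for k,v in o.items()})
ims=[]
for c in ['top','side']:
    p=get_image(c); ims.append(p['img'])
    print(c,np.round(p['world_to_cam'],3).tolist(),p['fx'],p['dist'])
    for n in ['tile','cell','clip_entry','pad','batten','square_tile','paint_pot','squeeze_bottle','fan_brush']:
        print(n,[(np.round(d['location'],3).tolist(),round(float(d['score']),2)) for d in mark_of(p,n)[:5]])
cv2.imwrite('pics/a.png',cv2.resize(np.vstack(ims),None,fx=0.78,fy=0.78)[:,:,::-1])
cv2.imwrite('pics/top.png',ims[0][:,:,::-1])
cv2.imwrite('pics/side.png',ims[1][:,:,::-1])
E
```

```text
pics
{'t': 0.0, 'qpos': [-1.012, 0.256, 0.107, -0.0, -1.424, -0.285], 'qvel': [-0.002, -0.0, 0.0, -0.001, 0.001, 0.0], 'joint_torque': [0.001, -38.663, 23.794, 5.365, -0.006, -0.0], 'position': [0.149, -0.529, 0.23], 'ee_rot': [-0.136, 0.991, 0.001, -0.0], 'wrist_force': [-0.818, 0.209, -0.126], 'wrist_torque': [-0.014, 0.016, -0.015], 'finger_force': 0.0, 'opening': 0.999}
top [[0.002, -1.0, -0.017, 0.016], [0.999, 0.001, 0.053, -0.493], [-0.053, -0.017, 0.998, -1.21], [0.0, 0.0, 0.0, 1.0]] 468.43231296376797 [-0.01705924  0.          0.          0.          0.        ]
tile [([0.303, -0.184, -0.001], 0.69), ([0.436, 0.054, 0.021], 0.66), ([0.439, -0.108, 0.003], 0.6), ([0.315, 0.166, -0.001], 0.55)]
cell [([0.638, 0.055, 0.02], 0.81)]
clip_entry [([0.635, 0.06, 0.038], 0.85)]
pad [([0.639, 0.055, 0.031], 0.61)]
batten []
square_tile [([0.411, 0.318, 0.002], 0.68)]
paint_pot [([0.556, 0.355, 0.003], 0.64)]
squeeze_bottle [([0.59, -0.345, -0.004], 0.59)]
fan_brush [([0.412, -0.352, 0.001], 0.59)]
side [[-0.745, -0.667, 0.006, 0.367], [0.429, -0.472, 0.77, -0.286], [-0.511, 0.576, 0.638, -0.891], [0.0, 0.0, 0.0, 1.0]] 456.4452304976656 [0.04842226 0.         0.         0.         0.        ]
tile [([0.301, -0.187, 0.001], 0.95), ([0.436, 0.061, 0.023], 0.89), ([0.441, -0.106, -0.001], 0.83), ([0.317, 0.169, -0.003], 0.59), ([0.642, 0.059, 0.018], 0.54)]
cell [([0.641, 0.06, 0.016], 0.7)]
clip_entry [([0.638, 0.058, 0.044], 0.62)]
pad [([0.634, 0.06, 0.029], 0.47)]
batten [([0.638, 0.06, 0.001], 0.57), ([0.552, 0.363, -0.001], 0.48)]
square_tile [([0.409, 0.321, -0.001], 0.64)]
paint_pot [([0.552, 0.365, -0.001], 0.82), ([0.637, 0.06, 0.032], 0.47)]
squeeze_bottle [([0.592, -0.345, 0.001], 0.48)]
fan_brush [([0.64, 0.059, 0.004], 0.6), ([0.413, -0.356, 0.003], 0.43)]
```

View pics/top.png

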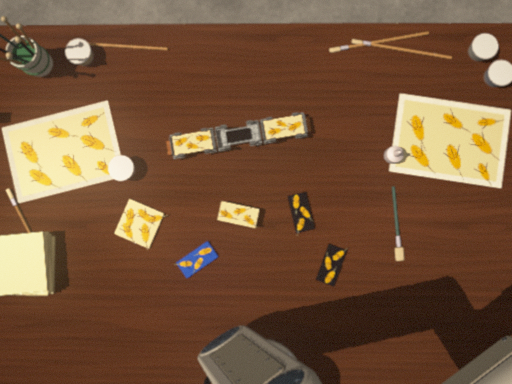

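View pics/side.png

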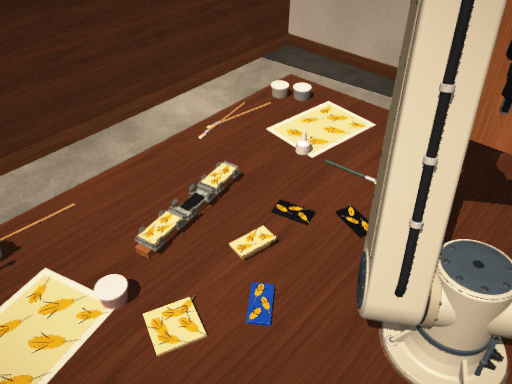

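The top picture shows several things that could pass for the tile: cream tile at (240,214), blue at (197,260), black at (301,212) and (332,264), already-placed tiles at (194,142) and (285,127), and the square tile at (139,223). I choose the cream one at (240,214), which the side view shows raised at (253,242). The empty holder is the middle one at (239,135).

```bash
cat >> h.py <<'E'
def K(p): return np.array([[p['fx'],0,p['cx']],[0,p['fy'],p['cy']],[0,0,1.]])
S=np.diag([1,-1,-1.])
def proj(p,w):
    w=np.atleast_2d(w); T=p['world_to_cam']; c=(w@T[:3,:3].T+T[:3,3])@S
    return cv2.projectPoints(c.reshape(-1,1,3),np.zeros(3),np.zeros(3),K(p),np.array(p['dist']))[0][:,0]
def toplane(p,uv,z):
    T=p['world_to_cam']; R=T[:3,:3]; o=-R.T@T[:3,3]
    n=cv2.undistortPoints(np.float64(uv).reshape(-1,1,2),K(p),np.array(p['dist']))[:,0]
    d=(np.c_[n,np.ones(len(n))]@S)@R
    return (o+d*((z-o[2])/d[:,2])[:,None])[:,:2]
def rect(p,seed,z,r=60,shape=None):
    """cream/yellow blob around seed -> min area rect in world plane z: centre, long-axis angle, sizes"""
    h=cv2.cvtColor(p['img'],cv2.COLOR_RGB2HSV); m=((h[...,2]>150)).astype(np.uint8)
    m=cv2.morphologyEx(m,cv2.MORPH_CLOSE,np.ones((3,3)))
    _,l=cv2.connectedComponents(m)
    s=l[seed[1]-3:seed[1]+4,seed[0]-3:seed[0]+4]; k=np.bincount(s[s>0]).argmax()
    c=max(cv2.findContours((l==k).astype(np.uint8),0,1)[0],key=cv2.contourArea)[:,0]
    w=toplane(p,c,z); (cx,cy),(a,b),t=cv2.minAreaRect((w*1000).astype(np.float32))
    if a>b: t+=0
    else: t+=90
    return np.round([cx,cy,max(a,b),min(a,b),(t+90)%180-90],1)
E
python3 - <<'E'
from h import *
p=get_image('top'); q=get_image('side')
for n,s,t,z in [('tile',(240,214),(253,242),.028),('A',(194,142),(160,230),.035),('B',(285,127),(218,177),.035)]:
    print(n,rect(p,s,z),rect(q,t,z))
i=p['img']; a=cv2.resize(i[90:270,150:350],None,fx=3,fy=3,interpolation=cv2.INTER_CUBIC)
cv2.imwrite('pics/crop.png',a[:,:,::-1])
E
```

```text
tile [434.   58.6 102.3  52.5  78.1] [433.1  60.9 105.9  54.4  78.6]
A [618.5 184.6 118.1  52.8 -80.5] [620.5 174.7 114.1  54.4 -79.9]
B [660.1 -59.1 102.2  52.4 -79.9] [661.7 -54.1 126.6  53.3 -77.7]
```

View pics/crop.png

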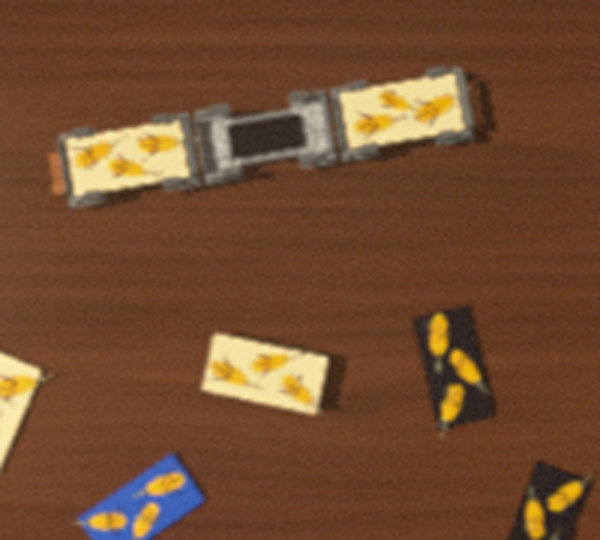

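The crop confirms it: cream with orange plants at crop (265,373), matching the tiles already set. The empty holder with its black cushion is at crop (268,137).

```bash
cat >> h.py <<'E'
def go(x,y,z,deg):
    """print tool-axis fractions to a target TCP pose with tool y at world angle deg"""
    from scipy.spatial.transform import Rotation as Ro
    o=get_obs(); R=Ro.from_quat(o['ee_rot']).as_matrix(); d=(np.array([x,y,z])-o['position'])@R/0.2
    a=np.degrees(np.arctan2(R[1,1],R[0,1])); e=(a-deg+90)%180-90
    print('pos',np.round(o['position'],4),'ang',round(a,2),'tilt',np.round(R[:2,2],3),'d',np.round(d,3),'yaw',round(e/90,4),'f',np.round(o['wrist_force'],1),'ff',o['finger_force'],'open',o['opening'],'q6',o['qpos'][5],'t',o['t'])
E
python3 -c "
from h import *
go(.434,.059,.23,168.3)"
```

```text
pos [ 0.1487 -0.5295  0.2313] ang 105.68 tilt [ 0. -0.] d [-2.169  2.447  0.006] yaw -0.6957 f [-0.5 -0.2 -0.4] ff 0.0 open 0.9914146962296976 q6 -0.28463759170772474 t 1.1
```

Emit:
carry_out([
  {"delta_pos": [-0.13, 0.15, 0], "yaw": -0.07},
  {"delta_pos": [-0.26, 0.3, 0], "yaw": -0.14},
  {"delta_pos": [-0.4, 0.45, 0], "yaw": -0.21},
  {"delta_pos": [-0.53, 0.6, 0], "yaw": -0.28},
  {"delta_pos": [-0.66, 0.75, 0], "yaw": -0.35},
], claw=1, squeeze=40)

```text
t: 1.52
position: [0.2355, -0.3478, 0.2313]
ee_rot: [-0.402, 0.915, -0.0, 0.0]
wrist_force: [0.8, 0.6, -0.6]
opening: 1.0
finger_force: 0.0
```

```bash
python3 -c "
from h import *
go(.434,.059,.23,168.3)"
```

```text
pos [ 0.2355 -0.3478  0.2313] ang 137.46 tilt [ 0. -0.] d [-2.17   0.644  0.006] yaw -0.3426 f [ 0.8  0.6 -0.6] ff 0.0 open 1.0004820661957239 q6 -0.14322070112503632 t 1.5167
```

Emit:
carry_out([
  {"delta_pos": [-0.19, 0.06, 0], "yaw": -0.07},
  {"delta_pos": [-0.38, 0.11, 0], "yaw": -0.14},
  {"delta_pos": [-0.57, 0.17, 0], "yaw": -0.21},
  {"delta_pos": [-0.76, 0.23, 0], "yaw": -0.28},
  {"delta_pos": [-0.95, 0.28, 0], "yaw": -0.343},
])

```text
t: 1.93
position: [0.3234, -0.1701, 0.2317]
ee_rot: [-0.632, 0.775, -0.001, 0.001]
wrist_force: [1.8, -0.3, 0.9]
opening: 1.001
finger_force: 0.0
```

```bash
python3 -c "
from h import *
go(.434,.059,.23,168.3)"
```

```text
pos [ 0.3234 -0.1701  0.2317] ang 168.37 tilt [ 0.001 -0.   ] d [-1.233 -0.31   0.009] yaw 0.0008 f [ 1.8 -0.3  0.9] ff 0.0 open 1.0012764655562572 q6 -0.15507326614648 t 1.9333
```

Emit:
carry_out([
  {"delta_pos": [-0.2, -0.05, 0], "yaw": 0},
  {"delta_pos": [-0.4, -0.1, 0], "yaw": 0},
  {"delta_pos": [-0.6, -0.15, 0], "yaw": 0},
  {"delta_pos": [-0.8, -0.2, 0], "yaw": 0},
  {"delta_pos": [-0.99, -0.25, 0], "yaw": 0},
])

```text
t: 2.35
position: [0.4136, 0.0138, 0.2317]
ee_rot: [-0.63, 0.777, -0.0, 0.001]
wrist_force: [0.5, -1.2, -0.7]
opening: 0.995
finger_force: 0.0
```

Emit:
carry_out([
  {"delta_pos": [-0.15, -0.04, 0], "yaw": 0},
  {"delta_pos": [-0.24, -0.06, 0], "yaw": 0},
  {"delta_pos": [-0.24, -0.06, 0], "yaw": 0},
  {"delta_pos": [-0.24, -0.06, 0], "yaw": 0},
  {"delta_pos": [-0.24, -0.06, 0], "yaw": 0},
])

```text
t: 2.77
position: [0.4346, 0.0556, 0.2313]
ee_rot: [-0.63, 0.777, -0.0, -0.0]
wrist_force: [-0.2, -0.8, 0.7]
opening: 0.997
finger_force: 0.0
```

Run:
```python
from h import *
go(.434,.059,.23,168.3)
p=get_image('wrist'); save(p,'w1')
print(np.round(p['world_to_cam'],3).tolist())
s=proj(p,[[.434,.059,.028]])[0]; print(s, proj(p,[[.638,.058,.03]])[0])
try: print(rect(p,tuple(int(v) for v in s),.028))
except Exception as e: print(e)
```

```text
pos [0.4346 0.0556 0.2313] ang 168.06 tilt [-0. -0.] d [-0.016  0.007  0.007] yaw -0.0027 f [-0.2 -0.8  0.7] ff 0.0 open 0.996758219593256 q6 -0.6957663791255274 t 2.7667
[[-0.978, 0.207, 0.0, 0.415], [-0.196, -0.924, -0.328, 0.18], [-0.068, -0.321, 0.945, -0.335], [0.0, 0.0, 0.0, 1.0]]
[259.41866959 162.16997289] [101.48946952 194.61704403]
[433.6  55.1 106.4  50.7  78. ]
```

View pics/w1.png

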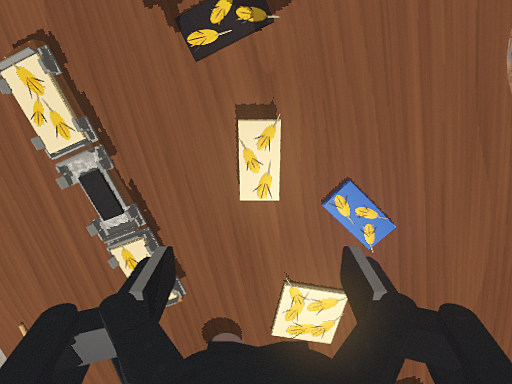

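The wrist view shows the cream tile at (240–281, 120–200) and the empty holder at (100,193). I'll make a short flyover of the holder to measure it precisely.

```bash
python3 -c "
from h import *
go(.639,.059,.231,190)"
```

```text
pos [0.4346 0.0553 0.2314] ang 168.03 tilt [0. 0.] d [-0.23  -0.996  0.002] yaw -0.2441 f [0.6 0.4 0.1] ff 0.0 open 0.9987460548559515 q6 -0.6957536064911849 t 2.8167
```

Emit:
carry_out([
  {"delta_pos": [-0.05, -0.2, 0], "yaw": -0.07},
  {"delta_pos": [-0.1, -0.4, 0], "yaw": -0.14},
  {"delta_pos": [-0.14, -0.6, 0], "yaw": -0.21},
  {"delta_pos": [-0.19, -0.8, 0], "yaw": -0.244},
  {"delta_pos": [-0.23, -0.99, 0], "yaw": -0.244},
])

```text
t: 3.23
position: [0.6398, 0.0585, 0.2315]
ee_rot: [0.767, -0.642, 0.0, -0.0]
wrist_force: [0.3, -0.0, 1.5]
opening: 1.0
finger_force: 0.0
```

Emit:
carry_out([
  {"delta_pos": [0, 0, 0], "yaw": 0},
  {"delta_pos": [0, 0, 0], "yaw": 0},
  {"delta_pos": [0, 0, 0], "yaw": 0},
  {"delta_pos": [0, 0, 0], "yaw": 0},
  {"delta_pos": [0, 0, 0], "yaw": 0},
])

```text
t: 3.65
position: [0.6373, 0.0596, 0.2332]
ee_rot: [0.766, -0.643, 0.001, -0.001]
wrist_force: [-0.4, 0.1, 1.4]
opening: 1.002
finger_force: 0.0
```

Run:
```python
from h import *
go(.639,.059,.231,190)
p=get_image('wrist'); save(p,'w2')
for n in ['cell','clip_entry','pad']: print(n,[(np.round(d['location'],4).tolist(),round(float(d['score']),2)) for d in mark_of(p,n)[:3]])
print(proj(p,[[.639,.059,.029]])[0])
# rectified view at z=.029 (pad top), 0.5mm/px, oriented along cell axes about the guess
import math
c=np.array([.639,.059]); 
def rv(z,a=100.,half=(90,70),mm=.35):
    u=np.array([math.cos(math.radians(a)),math.sin(math.radians(a))]); v=np.array([u[1],-u[0]])
    X,Y=np.meshgrid(np.arange(-half[0],half[0],mm),np.arange(-half[1],half[1],mm))
    w=c+X[...,None]/1000*u+Y[...,None]/1000*v
    m=proj(p,np.c_[w.reshape(-1,2),np.full(X.size,z)]).reshape(X.shape+(2,)).astype(np.float32)
    return cv2.remap(p['img'],m[...,0],m[...,1],1)
r=rv(.029); cv2.imwrite('pics/r2.png',r[:,:,::-1]); print(r.shape)
```

```text
pos [0.6373 0.0596 0.2332] ang -169.98 tilt [0.003 0.001] d [ 0.005 -0.008  0.011] yaw 0.0002 f [-0.4  0.1  1.4] ff 0.0 open 1.0019540143041592 q6 -0.1621355153348034 t 3.65
cell [([0.6361, 0.0582, 0.0207], 0.88)]
clip_entry [([0.6384, 0.0577, 0.0437], 0.9)]
pad [([0.638, 0.0576, 0.0234], 0.68)]
[257.53481237 158.90620524]
(400, 515, 3)
```

View pics/r2.png

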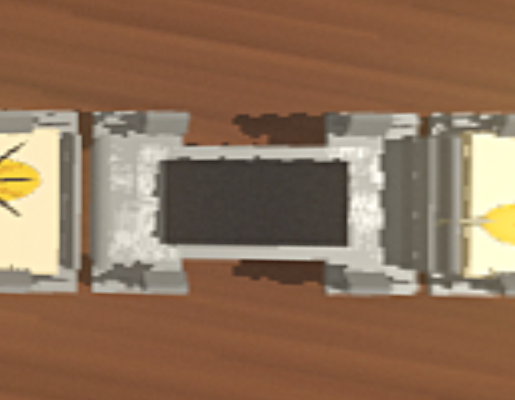

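The rectified view has the pad at columns 162–348 and rows 160–245, so the holder is at about (0.6395, 0.0585) with its axis at about 99.7°. Now back to the tile to grasp it.

```bash
python3 -c "
from h import *
go(.4337,.0585,.13,168.1)"
```

```text
pos [0.6376 0.06   0.2324] ang -169.97 tilt [0.001 0.001] d [-0.17   1.006  0.51 ] yaw 0.2437 f [-0.6  0.1 -0.9] ff 0.0 open 0.9983465527247108 q6 -0.1621436249913278 t 3.85
```

Emit:
carry_out([
  {"delta_pos": [-0.03, 0.18, 0.08], "yaw": 0.06},
  {"delta_pos": [-0.06, 0.36, 0.16], "yaw": 0.12},
  {"delta_pos": [-0.1, 0.54, 0.24], "yaw": 0.18},
  {"delta_pos": [-0.13, 0.72, 0.32], "yaw": 0.244},
  {"delta_pos": [-0.16, 0.9, 0.4], "yaw": 0.244},
])

```text
t: 4.27
position: [0.4533, 0.0599, 0.1507]
ee_rot: [-0.628, 0.778, -0.0, 0.0]
wrist_force: [-0.1, 1.5, 1.4]
opening: 1.002
finger_force: 0.0
```

```bash
python3 -c "
from h import *
go(.4337,.0585,.08,168.1)"
```

```text
pos [0.4533 0.0599 0.1507] ang 167.76 tilt [0.001 0.   ] d [0.028 0.094 0.354] yaw -0.0038 f [-0.1  1.5  1.4] ff 0.0 open 1.001561114377159 q6 -0.68942951748708 t 4.2667
```

Emit:
carry_out([
  {"delta_pos": [0.01, 0.05, 0.12], "yaw": -0.004},
  {"delta_pos": [0.028, 0.094, 0.24], "yaw": -0.004},
  {"delta_pos": [0.028, 0.094, 0.354], "yaw": -0.004},
  {"delta_pos": [0.028, 0.094, 0.354], "yaw": -0.004},
  {"delta_pos": [0.028, 0.094, 0.354], "yaw": -0.004},
])

```text
t: 4.68
position: [0.4354, 0.0583, 0.0807]
ee_rot: [-0.632, 0.775, -0.0, -0.001]
wrist_force: [0.2, -0.3, 1.1]
opening: 1.002
finger_force: 0.0
```

```bash
python3 -c "
from h import *
go(.4337,.0585,.003,168.1)
p=get_image('wrist'); save(p,'w3')"
```

```text
pos [0.4354 0.0583 0.0807] ang 168.45 tilt [-0.001 -0.001] d [0.    0.008 0.388] yaw 0.0039 f [ 0.2 -0.3  1.1] ff 0.0 open 1.00196232260778 q6 -0.6944921934914893 t 4.6833
```

View pics/w3.png

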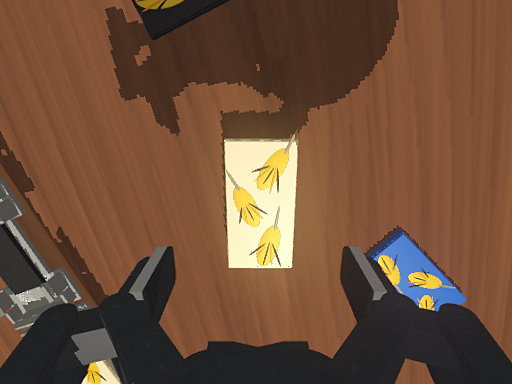

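The tile at (261,203) sits centred between the fingers, which are at x 160 and 357. Descending.

Emit:
carry_out([
  {"delta_pos": [0, 0.005, 0.1], "yaw": 0.004},
  {"delta_pos": [0, 0.008, 0.2], "yaw": 0.004},
  {"delta_pos": [0, 0.008, 0.3], "yaw": 0.004},
  {"delta_pos": [0, 0.008, 0.385], "yaw": 0.004},
  {"delta_pos": [0, 0.008, 0.385], "yaw": 0.004},
])

```text
t: 5.15
position: [0.4337, 0.0586, 0.0023]
ee_rot: [-0.629, 0.777, 0.0, -0.001]
wrist_force: [-0.2, 0.7, 0.3]
opening: 1.0
finger_force: 0.0
```

Emit:
carry_out([
  {"delta_pos": [0, 0, 0], "yaw": 0},
  {"delta_pos": [0, 0, 0], "yaw": 0},
  {"delta_pos": [0, 0, 0], "yaw": 0},
  {"delta_pos": [0, 0, 0], "yaw": 0},
  {"delta_pos": [0, 0, 0], "yaw": 0},
], claw=-1, squeeze=100)

```text
t: 5.57
position: [0.4358, 0.0595, 0.0056]
ee_rot: [-0.63, 0.777, -0.001, 0.002]
wrist_force: [-1.6, -0.4, 8.5]
opening: 0.561
finger_force: 101.8
```

Emit:
carry_out([
  {"delta_pos": [0, 0, 0], "yaw": 0},
  {"delta_pos": [0, 0, 0], "yaw": 0},
  {"delta_pos": [0, 0, 0], "yaw": 0},
  {"delta_pos": [0, 0, 0], "yaw": 0},
  {"delta_pos": [0, 0, 0], "yaw": 0},
])

```text
t: 5.98
position: [0.4358, 0.0595, 0.0056]
ee_rot: [-0.63, 0.777, -0.001, 0.002]
wrist_force: [-1.9, 0.6, 8.3]
opening: 0.558
finger_force: 101.8
```

```bash
python3 -c "
from h import *
go(.4337,.0585,.003,168.1)"
```

```text
pos [0.4358 0.0595 0.0056] ang 168.1 tilt [0.004 0.001] d [0.007 0.009 0.013] yaw -0.0 f [-1.9  0.6  8.3] ff 101.83883786201477 open 0.5575497320064098 q6 -0.703306627103845 t 5.9833
```

Emit:
carry_out([
  {"delta_pos": [0, 0, -0.05], "yaw": 0},
  {"delta_pos": [0, 0, -0.15], "yaw": 0},
  {"delta_pos": [0, 0, -0.3], "yaw": 0},
  {"delta_pos": [0, 0, -0.45], "yaw": 0},
  {"delta_pos": [0, 0, -0.6], "yaw": 0},
])

```text
t: 6.4
position: [0.434, 0.0588, 0.1258]
ee_rot: [-0.63, 0.777, -0.0, 0.001]
wrist_force: [1.6, 0.9, -1.4]
opening: 0.558
finger_force: 103.2
```

```bash
python3 -c "
from h import *
go(.639,.0587,.12,189.7)"
```

```text
pos [0.434  0.0588 0.1258] ang 168.06 tilt [0.001 0.001] d [-0.212 -1.003  0.03 ] yaw -0.2405 f [ 1.6  0.9 -1.4] ff 103.22507858276367 open 0.5575541477343302 q6 -0.7033085878233611 t 6.4
```

Emit:
carry_out([
  {"delta_pos": [-0.04, -0.18, 0.01], "yaw": -0.06},
  {"delta_pos": [-0.08, -0.38, 0.02], "yaw": -0.12},
  {"delta_pos": [-0.12, -0.57, 0.03], "yaw": -0.18},
  {"delta_pos": [-0.16, -0.77, 0.03], "yaw": -0.24},
  {"delta_pos": [-0.2, -0.95, 0.03], "yaw": -0.24},
])

```text
t: 6.82
position: [0.6304, 0.0583, 0.1183]
ee_rot: [0.766, -0.643, 0.0, -0.001]
wrist_force: [0.4, 1.1, -0.3]
opening: 0.555
finger_force: 103.3
```

Emit:
carry_out([
  {"delta_pos": [0, 0, 0], "yaw": 0},
  {"delta_pos": [0, 0, 0], "yaw": 0},
  {"delta_pos": [0, 0, 0], "yaw": 0},
  {"delta_pos": [0, 0, 0], "yaw": 0},
  {"delta_pos": [0, 0, 0], "yaw": 0},
])

```text
t: 7.23
position: [0.6277, 0.0588, 0.1186]
ee_rot: [0.764, -0.645, 0.0, -0.001]
wrist_force: [-0.0, 0.4, -0.8]
opening: 0.56
finger_force: 103.4
```

Run:
```python
from h import *
go(.639,.0587,.12,189.7)
o=get_obs()
for c in ['wrist','top']:
    p=get_image(c); save(p,c+'4')
    s=proj(p,[[*o['position'][:2],o['position'][2]+.024]])[0].astype(int); print(s)
    for z in (.14,.145): 
        try: print(rect(p,tuple(s),z))
        except Exception as e: print(e)
    print([(np.round(d['location'],4).tolist(),round(float(d['score']),2)) for d in mark_of(p,'tile')[:5]])
```

```text
pos [0.6277 0.0588 0.1186] ang -170.32 tilt [0.001 0.   ] d [ 0.01  -0.056 -0.007] yaw -0.0003 f [-0.   0.4 -0.8] ff 103.37658405303955 open 0.5598454392393939 q6 -0.17188879969719817 t 7.2333
[259 272]
[629.2  57.2 103.2  50.8 -80. ]
[629.7  53.8  99.   48.8 -80. ]
[([0.3147, 0.1648, 0.003], 0.82), ([0.6329, 0.0563, 0.1329], 0.79)]
[235 131]
attempt to get argmax of an empty sequence
attempt to get argmax of an empty sequence
[([0.3132, 0.166, -0.0027], 0.75), ([0.3005, -0.1871, -0.0028], 0.75), ([0.6263, 0.0574, 0.1329], 0.73), ([0.4399, -0.1075, 0.0056], 0.64)]
```

View pics/wrist4.png

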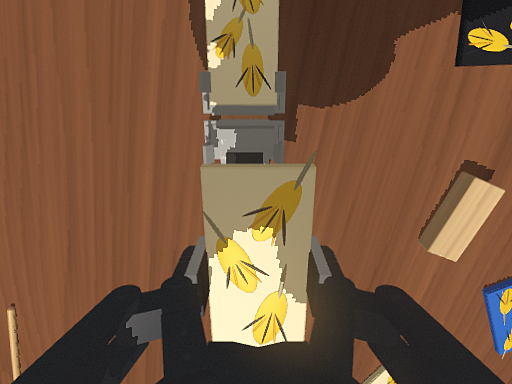

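The tile is held level, with its far-edge corners at (202,166) and (315,164). The empty holder shows beyond it at (245,145). I'll work out the in-hand offset from that far edge.

```bash
cat > tip.py <<'E'
from h import *
import sys
def held(corn,ztop):
    p=get_image('wrist'); o=get_obs(); w=toplane(p,corn,ztop); e=w[0]-w[1]; m=w.mean(0)
    n=np.array([e[1],-e[0]])/np.linalg.norm(e); c=o['position'][:2]
    n=n if (c-m)@n>0 else -n
    print('edge len',np.linalg.norm(e),'axis',np.degrees(np.arctan2(*n[::-1]))%180,'centre',m+n*.05,'minus tcp',m+n*.05-c)
E
python3 - <<'E'
from tip import *
held([(201.5,165),(315.5,164)],.141)
p=get_image('wrist')
print(rect(p,(255,300),.141))
g=cv2.cvtColor(p['img'],cv2.COLOR_RGB2GRAY)
print(g[200,190:215],g[200,305:330],g[155:175,240])
E
```

```text
edge len 0.048377431461477424 axis 100.17109662623092 centre [0.62864129 0.05564091] minus tcp [ 0.00056783 -0.00315131]
[629.4  56.9 100.1  50.1 -80.3]
[ 97 100  98  93  92  94  92  92  94  95  96  94 122 139 142 143 141 143
 144 143 142 141 142 142 142] [141 141 141 142 140 142 140 142 142 104  93  97  98  99 100  92  95  96
  94  94  94  95  97  97  98] [ 42  43  44  41  41  48  45  36  71 119 124 120 135 137 141 142 144 142
 141 143]
```

```bash
python3 -c "
from h import *
go(.639,.061,.04,189.7)"
```

```text
pos [0.6281 0.0588 0.1179] ang -170.33 tilt [0. 0.] d [-0.002 -0.055  0.389] yaw -0.0003 f [-0.1  0.7 -1.2] ff 103.37692737579346 open 0.5575050383468166 q6 -0.17173487372195573 t 7.5333
```

Emit:
carry_out([
  {"delta_pos": [0, -0.055, 0.1], "yaw": 0},
  {"delta_pos": [-0.002, -0.055, 0.2], "yaw": 0},
  {"delta_pos": [-0.002, -0.055, 0.3], "yaw": 0},
  {"delta_pos": [-0.002, -0.055, 0.389], "yaw": 0},
  {"delta_pos": [-0.002, -0.055, 0.389], "yaw": 0},
])

```text
t: 7.95
position: [0.6361, 0.0605, 0.0354]
ee_rot: [0.764, -0.645, -0.003, 0.003]
wrist_force: [-0.6, 0.5, -1.6]
opening: 0.559
finger_force: 103.4
```

Run:
```python
from h import *
p=get_image('wrist'); q=get_image('top')
go(.639,.061,.04,189.7)
print(rect(p,(255,300),get_obs()['position'][2]+.0224))
print(proj(q,[[.639,.059,.05]]))
t=cv2.resize(q['img'][100:170,155:325],None,fx=4,fy=4,interpolation=cv2.INTER_CUBIC)
w=p['img'][0:384]; w=cv2.resize(w,(427,320))
c=np.zeros((600,680,3),np.uint8); c[:280]=t; c[280:600,:427]=w
cv2.imwrite('pics/c5.png',c[:,:,::-1]); save(p,'w5')
```

```text
pos [0.639  0.0607 0.0397] ang -170.33 tilt [-0.001 -0.001] d [-0.001 -0.    -0.001] yaw -0.0003 f [ 0.5  0.1 -0.8] ff 103.36190700531006 open 0.5589983449381425 q6 -0.16933715532400678 t 8.05
[639.4  41.9 298.3 190.8   9. ]
[[237.38986563 133.62630362]]
```

View pics/c5.png

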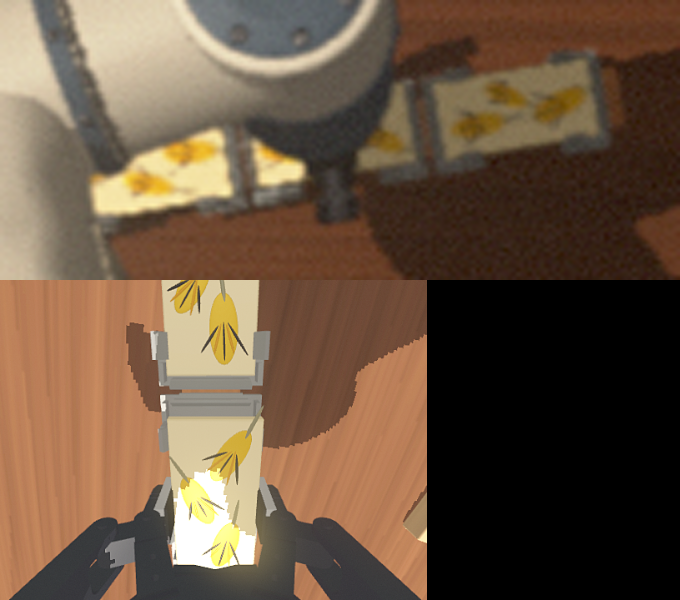

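The tile sits above the holder, slightly to the right of the row line (tile centre about x=215, holder about 211 in the lower panel). I'll measure the lateral offset exactly.

Run:
```python
from h import *
p=get_image('wrist'); g=cv2.GaussianBlur(cv2.cvtColor(p['img'],cv2.COLOR_RGB2GRAY),(1,5),0).astype(float)
for r in (10,30,50,90,110,140,150,158,180,200,220,240):
    d=np.diff(g[r]); i=[k for k in range(170,340) if abs(d[k])>12 ]
    print(r,[(k,int(d[k])) for k in i][:14])
c=cv2.resize(p['img'][0:260,150:360],(480,594),interpolation=cv2.INTER_CUBIC)
cv2.imwrite('pics/c6.png',c[:,:,::-1]); print(p['cx'],p['cy'])
```

```text
10 [(201, 24), (202, 36), (213, -13), (214, -13), (215, -47), (216, -23), (217, -18), (222, 18), (223, 19), (224, 29), (225, 21), (235, -41), (236, -52), (237, 23)]
30 [(202, 23), (203, 35), (216, -20), (223, -13), (224, -52), (225, -42), (226, 46), (227, 50), (235, -14), (236, -13), (241, 18), (242, 16), (243, -90), (244, -45)]
50 [(174, 15), (176, 47), (200, -15), (201, -46), (203, 74), (204, 44), (257, -35), (290, 25), (311, -14), (312, -46), (313, -59)]
90 [(189, 22), (190, 24), (209, 57), (261, -14), (262, -20), (273, -119), (275, 122), (276, -13), (285, 30), (299, -21), (300, -37), (301, 42), (302, 17), (307, -68)]
110 [(195, 42), (196, 16), (203, -14), (206, 45), (207, 30), (309, -51), (310, -23), (313, 23), (319, -58)]
140 [(174, -32), (175, -27), (198, 37), (199, 22), (317, -69)]
150 [(177, -16), (178, -25), (192, 47), (194, -19), (195, 19), (205, -20), (208, 19), (307, -21), (311, 15), (316, -42), (317, -16)]
158 [(205, -13), (209, 15), (307, -19), (309, 13), (316, -56)]
180 [(200, 61), (296, -42), (301, 29), (302, 30), (314, -34), (315, -29), (319, -41), (320, -13)]
200 [(201, 34), (202, 29), (265, -13), (299, 27), (313, -51)]
220 [(202, 14), (203, 41), (205, -16), (206, -19), (207, -28), (210, 15), (211, 32), (253, -27), (267, -19), (268, -39), (269, -22), (270, 15), (271, 44), (272, 18)]
240 [(204, 37), (216, -17), (224, 16), (225, 13), (229, 60), (231, 20), (232, -24), (233, 38), (271, -33), (272, -84), (273, 32), (274, 23), (282, -114), (284, 63)]
257.55262803897404 187.7939179582981
```

View pics/c6.png

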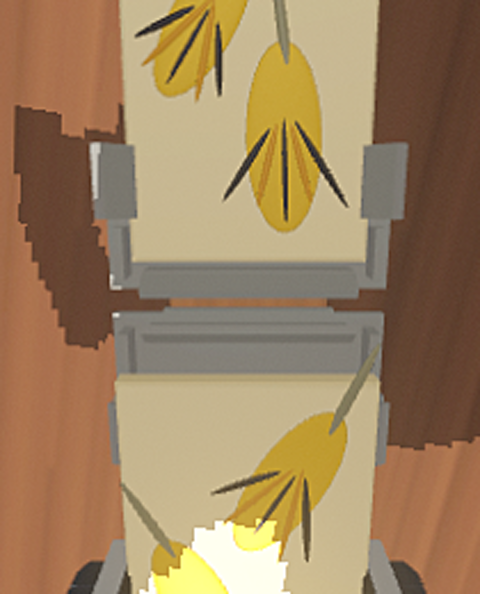

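Run:
```python
from h import *
p=get_image('wrist'); o=get_obs(); z=o['position'][2]
g=cv2.cvtColor(p['img'],cv2.COLOR_RGB2GRAY)
for x in (235,285): print(x,list(zip(range(106,172),g[106:172,x].tolist())))
u=np.array([np.cos(np.radians(99.7)),np.sin(np.radians(99.7))])
def f(r,zz): return round(float((toplane(p,[(257.5,r)],zz)[0]-o['position'][:2])@u)*1000,2)
print('tile edge',f(164,z+.0224),f(164,z+.0204),'neigh tile edge',f(114.5,.037),f(114.5,.0355),'outer lip',f(137,.04),'neigh lip',f(130,.04),'z',z)
```

```text
235 [(106, 172), (107, 171), (108, 172), (109, 171), (110, 172), (111, 171), (112, 166), (113, 157), (114, 135), (115, 116), (116, 109), (117, 105), (118, 115), (119, 114), (120, 111), (121, 113), (122, 113), (123, 114), (124, 112), (125, 112), (126, 111), (127, 112), (128, 112), (129, 110), (130, 111), (131, 113), (132, 113), (133, 109), (134, 105), (135, 115), (136, 119), (137, 118), (138, 118), (139, 119), (140, 111), (141, 108), (142, 118), (143, 120), (144, 120), (145, 109), (146, 102), (147, 101), (148, 99), (149, 112), (150, 116), (151, 117), (152, 117), (153, 117), (154, 115), (155, 117), (156, 117), (157, 118), (158, 117), (159, 118), (160, 119), (161, 116), (162, 116), (163, 128), (164, 148), (165, 149), (166, 146), (167, 160), (168, 164), (169, 166), (170, 169), (171, 170)]
285 [(106, 171), (107, 171), (108, 170), (109, 170), (110, 170), (111, 172), (112, 165), (113, 155), (114, 134), (115, 115), (116, 111), (117, 101), (118, 111), (119, 116), (120, 112), (121, 112), (122, 114), (123, 111), (124, 112), (125, 112), (126, 112), (127, 112), (128, 111), (129, 110), (130, 109), (131, 106), (132, 107), (133, 107), (134, 104), (135, 116), (136, 119), (137, 118), (138, 120), (139, 119), (140, 108), (141, 109), (142, 117), (143, 120), (144, 120), (145, 112), (146, 104), (147, 102), (148, 100), (149, 109), (150, 117), (151, 118), (152, 116), (153, 115), (154, 116), (155, 117), (156, 116), (157, 116), (158, 117), (159, 119), (160, 117), (161, 117), (162, 116), (163, 128), (164, 147), (165, 148), (166, 145), (167, 161), (168, 164), (169, 165), (170, 169), (171, 169)]
tile edge -53.53 -53.01 neigh tile edge -71.6 -71.47 outer lip -61.05 neigh lip -64.47 z 0.04141284536493129
```

The measured correction is about 0.8 mm along −tool x and 0.5 mm along +tool y. Applying it and lowering to just above the clips.

Emit:
carry_out([
  {"delta_pos": [-0.004, 0.0025, 0.01], "yaw": 0},
  {"delta_pos": [-0.004, 0.0025, 0.025], "yaw": 0},
  {"delta_pos": [-0.004, 0.0025, 0.04], "yaw": 0},
  {"delta_pos": [-0.004, 0.0025, 0.055], "yaw": 0},
  {"delta_pos": [-0.004, 0.0025, 0.055], "yaw": 0},
], squeeze=120)

```text
t: 8.57
position: [0.6379, 0.0615, 0.0279]
ee_rot: [0.764, -0.645, -0.0, 0.0]
wrist_force: [-0.4, -0.7, -2.4]
opening: 0.555
finger_force: 123.9
```

Emit:
carry_out([
  {"delta_pos": [0, 0, 0.01], "yaw": 0},
  {"delta_pos": [0, 0, 0.02], "yaw": 0},
  {"delta_pos": [0, 0, 0.03], "yaw": 0},
  {"delta_pos": [0, 0, 0.03], "yaw": 0},
  {"delta_pos": [0, 0, 0.03], "yaw": 0},
])

```text
t: 8.98
position: [0.6394, 0.0615, 0.0248]
ee_rot: [0.764, -0.645, 0.001, -0.001]
wrist_force: [-2.9, -0.8, 9.3]
opening: 0.554
finger_force: 125.0
```

Emit:
carry_out([
  {"delta_pos": [0, 0, 0.005], "yaw": 0},
  {"delta_pos": [0, 0, 0.01], "yaw": 0},
  {"delta_pos": [0, 0, 0.015], "yaw": 0},
  {"delta_pos": [0, 0, 0.015], "yaw": 0},
  {"delta_pos": [0, 0, 0.015], "yaw": 0},
])

```text
t: 9.4
position: [0.6402, 0.0615, 0.0237]
ee_rot: [0.765, -0.645, 0.002, -0.002]
wrist_force: [-6.3, -0.7, 16.4]
opening: 0.554
finger_force: 125.8
```

```bash
python3 -c "
from h import *
go(.639,.061,.02,189.7)"
```

```text
pos [0.6402 0.0615 0.0237] ang -170.27 tilt [ 0.005 -0.   ] d [0.001 0.007 0.018] yaw 0.0003 f [-6.3 -0.7 16.4] ff 125.83691596984863 open 0.5544443879903505 q6 -0.17072876289927444 t 9.4
```

Emit:
carry_out([
  {"delta_pos": [0, 0.004, 0.003], "yaw": 0},
  {"delta_pos": [0, 0.008, 0.006], "yaw": 0},
  {"delta_pos": [0, 0.008, 0.01], "yaw": 0},
  {"delta_pos": [0, 0.008, 0.01], "yaw": 0},
  {"delta_pos": [0, 0.008, 0.01], "yaw": 0},
])

```text
t: 9.82
position: [0.6384, 0.0615, 0.019]
ee_rot: [0.764, -0.645, 0.001, -0.001]
wrist_force: [1.3, 0.3, 4.0]
opening: 0.55
finger_force: 125.0
```

```bash
python3 -c "
from h import *
go(.639,.061,.02,189.7)"
```

```text
pos [0.6384 0.0615 0.019 ] ang -170.31 tilt [0.003 0.   ] d [ 0.003 -0.003 -0.005] yaw -0.0002 f [1.3 0.3 4. ] ff 124.984610080719 open 0.5503744351174459 q6 -0.1712026221612994 t 9.8167
```

The clips gave way: the force dropped to 4 N and the tile is sliding through. Continuing down to the cushion.

Emit:
carry_out([
  {"delta_pos": [0, 0, 0.006], "yaw": 0},
  {"delta_pos": [0, 0, 0.012], "yaw": 0},
  {"delta_pos": [0, 0, 0.018], "yaw": 0},
  {"delta_pos": [0, 0, 0.024], "yaw": 0},
  {"delta_pos": [0, 0, 0.024], "yaw": 0},
])

```text
t: 10.23
position: [0.6374, 0.0615, 0.0131]
ee_rot: [0.764, -0.645, 0.0, -0.0]
wrist_force: [-0.3, -0.5, 7.4]
opening: 0.557
finger_force: 125.5
```

Emit:
carry_out([
  {"delta_pos": [0, 0, 0.005], "yaw": 0},
  {"delta_pos": [0, 0, 0.01], "yaw": 0},
  {"delta_pos": [0, 0, 0.01], "yaw": 0},
  {"delta_pos": [0, 0, 0.01], "yaw": 0},
  {"delta_pos": [0, 0, 0.01], "yaw": 0},
])

```text
t: 10.65
position: [0.6374, 0.0615, 0.0122]
ee_rot: [0.764, -0.645, 0.001, -0.0]
wrist_force: [-1.5, 0.9, 10.6]
opening: 0.551
finger_force: 126.0
```

Emit:
carry_out([
  {"delta_pos": [0, 0, 0.003], "yaw": 0},
  {"delta_pos": [0, 0, 0.006], "yaw": 0},
  {"delta_pos": [0, 0, 0.006], "yaw": 0},
  {"delta_pos": [0, 0, 0.006], "yaw": 0},
  {"delta_pos": [0, 0, 0.006], "yaw": 0},
])

```text
t: 11.07
position: [0.6374, 0.0615, 0.0115]
ee_rot: [0.764, -0.645, 0.001, -0.001]
wrist_force: [-2.4, 1.3, 14.0]
opening: 0.553
finger_force: 126.2
```

Run:
```python
from h import *
p=get_image('wrist'); q=get_image('side')
go(.639,.061,.012,189.7)
w=cv2.resize(p['img'][0:280,150:360],(450,600),interpolation=cv2.INTER_CUBIC)
s=cv2.resize(q['img'][140:270,120:260],(350,325),interpolation=cv2.INTER_CUBIC)
c=np.zeros((600,800,3),np.uint8); c[:,:450]=w; c[:325,450:]=s
cv2.imwrite('pics/c7.png',c[:,:,::-1])
```

```text
pos [0.6374 0.0615 0.0116] ang -170.31 tilt [ 0.002 -0.   ] d [ 0.004 -0.007 -0.002] yaw -0.0001 f [-1.8  0.8 14.2] ff 126.24433279037476 open 0.5567477953362189 q6 -0.1712386474768317 t 11.1667
```

View pics/c7.png

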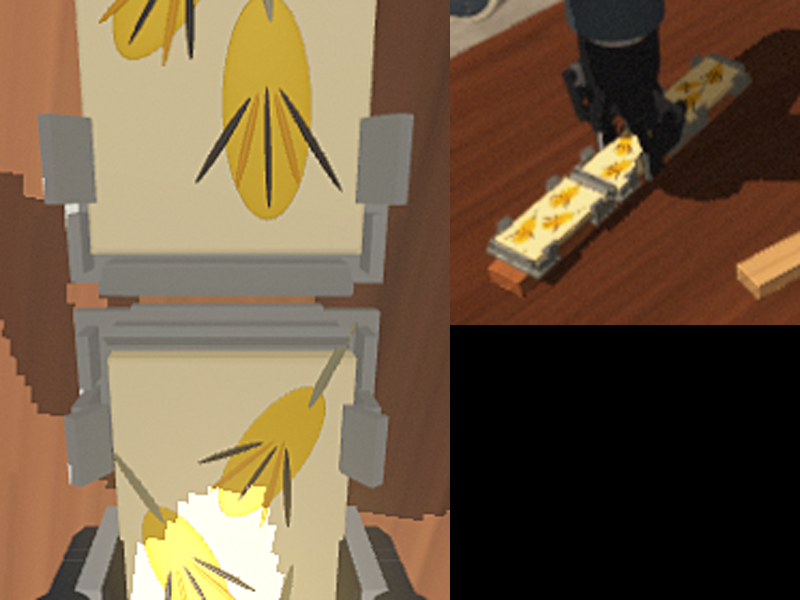

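The tile is seated at the clips' level (clips at (88,443) and (363,443)), and it sits about 1.2 mm right of centre (−x). I'll nudge it back gently while pressing, then check.

Emit:
carry_out([
  {"delta_pos": [0, -0.003, 0.001], "yaw": 0},
  {"delta_pos": [0, -0.006, 0.001], "yaw": 0},
  {"delta_pos": [0, -0.008, 0.001], "yaw": 0},
  {"delta_pos": [0, -0.008, 0.001], "yaw": 0},
  {"delta_pos": [0, -0.008, 0.001], "yaw": 0},
])

```text
t: 11.58
position: [0.6374, 0.0615, 0.0111]
ee_rot: [0.764, -0.645, -0.0, 0.001]
wrist_force: [-6.7, 0.3, 16.8]
opening: 0.554
finger_force: 126.5
```

Run:
```python
from h import *
p=get_image('wrist')
go(.639,.061,.012,189.7)
w=cv2.resize(p['img'][0:280,150:360],(450,600),interpolation=cv2.INTER_CUBIC)
cv2.imwrite('pics/c8.png',w[:,:,::-1])
```

```text
pos [0.6374 0.0615 0.0111] ang -170.32 tilt [-0.001 -0.001] d [ 0.004 -0.007 -0.005] yaw -0.0002 f [-7.   1.1 16.6] ff 126.5096640586853 open 0.5546276631299437 q6 -0.17078896713450267 t 11.6333
```

View pics/c8.png

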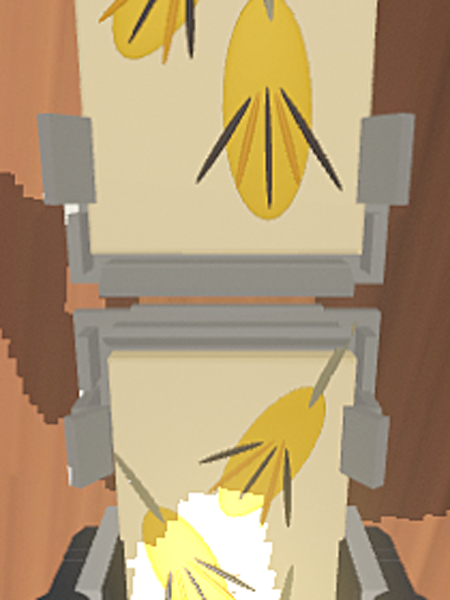

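The tile does not shift sideways and sits within about 1.5 mm of centre. I'll relax the side push and hand in.

Emit:
carry_out([
  {"delta_pos": [0, 0.004, 0], "yaw": 0},
  {"delta_pos": [0, 0.007, 0], "yaw": 0},
  {"delta_pos": [0, 0.007, 0], "yaw": 0},
  {"delta_pos": [0, 0.007, 0], "yaw": 0},
  {"delta_pos": [0, 0.007, 0], "yaw": 0},
])

```text
t: 12.05
position: [0.6374, 0.0615, 0.0114]
ee_rot: [0.764, -0.645, 0.001, -0.0]
wrist_force: [-2.7, 0.7, 14.9]
opening: 0.554
finger_force: 126.3
```

```bash
python3 -c "
from h import *
go(.639,.061,.012,189.7)
print(sign_off())"
```

```text
pos [0.6374 0.0615 0.0114] ang -170.31 tilt [ 0.001 -0.   ] d [ 0.004 -0.007 -0.003] yaw -0.0001 f [-2.7  0.7 14.9] ff 126.2742018699646 open 0.5535469291747176 q6 -0.1711994757143636 t 12.05
the job is handed in; nothing more can be done
None
```

I handed the job in at 12 s: the tile looks snapped home face up in the empty middle holder, about 1.3 mm off centre, and the gripper is still pressing it down with about 15 N at the wrist; no verdict came back.

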